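# Nest the sample pot in the cooling station

## Robot

A 7-joint arm with a two-finger parallel gripper is mounted at the origin on the work surface. World frame = base frame: x ahead of the robot, y to its left, z up, the work surface at z = 0. Lengths are in m, angles in rad, forces in N, time in s.
With the tool pointing down it reaches from about 0.425 to 0.875 m from the base axis. Payload 4.7 kg.
Tool frame: the origin (TCP) lies midway between the tips of the shut fingers; the grasp point (between the pads) lies 19 mm behind it (ctrl.grip_depth is the distance from the TCP to the grasp point, in m); z points along the fingers, y is the direction in which the jaws open and shut (so a half turn about z gives the same grasp; the last joint's range is limited). The gripper opens to 87 mm and grips with 3 to 60 N. Pads are 19 mm wide; open, the fingers measure 117 mm over their backs; the gripper's body (75 mm by 190 mm) begins 51 mm behind the grasp point.
Start: joints at [1.128, 0.321, -0.07, 1.45, 0.023, 1.371, -0.057], TCP at [0.287, -0.583, 0.223] pointing down, gripper open.
Joint ranges: [-2.86, 2.86], [-0.3, 2.09], [-1.38, 1.24], [0.06, 2.45], [-1.56, 4.7], [0.09, 2.05], [-2.69, 2.69]. Speed limits (rad/s): [2.57, 2.57, 3.14, 3.14, 3.14, 3.14, 3.14].

## Interface

Orientations are given as a rotation vector (axis times angle).
In Python, from bench import ctrl gives the robot as it stands. The module is installed in compiled form; this text tells all that it offers.
- The arm moves only by the shell command python3 -m inch 'ROWS' [FORCE]. ROWS is JSON, a list of rows, each a list of 5 numbers: the opening, from -1 (shut) to 1 (fully open), so that 0 is half open, then the shift along the tool's x, y, z in mm, then the turn about the tool's z in rad. In form: [[fingers, tx, ty, tz, twist], ...]. A call has 1 to 5 rows; each row shifts and turns the pose as measured when the row begins, along the tool's axes as they then stand; what a row does not reach is not made up. A row lasts 1/8 s, in which the tool goes at most 62.5 mm and 10.7 degrees, less where a joint would pass 70% of its speed; a pose out of reach is approached as far as the arm can. A call is refused whole if a number of a shift passes 62.5 or a number of a turn 0.188, either way. A call with a gripper value outside its range is refused whole. The fingers move at their own pace and stop on an object; FORCE is the grip in N (left out, the last holds). Time passes only in rows, so rows that do not move let the fingers close. It gives the time, the measured TCP pose, the force and the opening at its end, in the units of the state.
- ctrl.get_state(): the state, without advancing time (a new reading comes with each control period).
- ctrl.get_image(name): name is "scene" or "side" or "wrist"; returns a dict with "color" (480x640x3 uint8, red, green, blue), "range_z" (480x640 float32, m along the optical axis (not along the pixel's ray), 0 where there is no reading), "K" (3x3 intrinsics, pixels), "R" (3x3) and "t" (3): a world point X has camera coordinates R X + t. Camera axes: x right, y down, z forward; pixel columns grow to the right and rows downward; lengths in m; the calibration is good to about 2 mm. The wrist camera is an equidistant fisheye: a pixel r from the principal point sees the ray r / f radians off the axis. A picture is of the moment at which its call begins.
- ctrl.close_job(): hands the job in, once; it reports no verdict.
The state is a dict: "time": time; "joint_positions": joint angles; "qd": joint speeds; "joint_torque": joint torques, N m; "position": TCP position; "tool_rot": TCP orientation; "ft_force": force on the tool from outside, world axes, zero at the start; "torque": the same for the moment, N m; "grip_width": opening from 0.0 (shut) to 1.0 (fully open).
Only numpy, scipy, OpenCV 4.12 (cv2) and the standard library are available. Lean on these libraries where they do the work, as an engineer would, in place of code of your own. Each camera call takes 0.05 s, during which the arm holds its last target. There are 200 camera calls.

## Task

Set the blue liner cup into the tapered well of the round cooling station and nest the orange-lidded steel pot in the liner, lowering both gently rather than dropping them. Press down, best with shut fingers on the middle of the pot's lid, until the liner has snapped past the yellow nubs and its collar sits fully down on the station's top with the pot's lid flat on its rim, and let go. Keep the pot upright, and don't shift or knock over the grey spare liner or the other things on the bench.

Things in the scene. Friction and masses are not known exactly. Their poses are not given: they have to be found in the camera images.
- station: cooling station, fixed on the bench: white round housing 92 mm across, 70 mm high, with a grey top ring and a white box 35 mm high reaching 80 mm out on its own -x side. Origin: on the well's axis at bench level, z up. The aluminium well tapers from 57 mm at the mouth to about 44 mm at its floor, 16 mm above the bench
- well_mouth (a point): centre of the well's mouth, level with the station's flat top (70 mm above the bench). Three yellow nubs, 7 mm below it, stick about 5 mm out of the well wall; they are sprung and give way outwards (about 3 N per mm each)
- liner: blue liner cup, open at the top, 60 mm tall, 70 g (give or take 30%). Origin: centre of its underside, z up. Outside 39 mm across at the foot, 47 mm near the top, with a collar 62 mm across from 46 to 60 mm above the foot and a bead 51 mm across 32 mm above the foot. Fully home, the collar rests on the station's top and the origin is 24 mm above the bench
- liner_rim (a point): centre of the liner's mouth, 60 mm above its foot. Inside, it tapers from 44 mm across here to 34 mm at the 3 mm thick floor. Set in the well, the liner stops with its bead on the nubs, origin 34 to 38 mm above the bench; a further push of about 4 to 8 N snaps it past them
- pot: closed steel sample pot with an orange lid, 74 mm tall, 160 g (give or take 30%). Origin: centre of its underside, z up. The body widens from 31 mm at the foot to 40 mm; the lid is a disc 54 mm across, from 52 to 74 mm above the foot. Nested, the lid's underside rests on the liner's rim, the pot's origin 8 mm above the liner's
- lid_top (a point): centre of the lid's flat top, 74 mm above the pot's foot: where to press
- spare: grey spare liner, the same shape as the blue one; to be left alone. Origin: centre of its underside
- dish: clear petri dish, 90 mm across, 15 mm high; leave alone. Origin: centre of its underside
- amber_jar: amber glass jar with black cap, 52 mm across, 75 mm tall; leave alone. Origin: centre of its underside
- carton: white and green upright carton, 170 x 50 x 110 mm; leave alone. Origin: centre of its underside
- tip_box: orange box with a clear lid, 85 x 120 x 68 mm; leave alone. Origin: centre of its underside
Things that resemble listed ones, but are neither listed nor needed, are in the scene too. What is meant by the pot is not pink or purple, and is the larger of those in its own colour.

How it is judged:
At the end, for the whole second after the job is handed in: The blue liner stands upright (within 3 degrees) in the station's well with its collar down on the station's top (within 2.5 mm), centred within 5 mm; the pot stands upright (within 3.5 degrees) in the liner with its lid down on the liner's rim (within 2.5 mm), centred within 5 mm; both are at rest (z of liner in the frame of station between 0.021 and 0.0265 m and horizontal distance between liner and station below 0.005 m and angle between liner's own z axis and vertical below 0.05 rad and z of pot in the frame of liner between 0.005 and 0.0105 m and horizontal distance between pot and liner below 0.005 m and angle between pot's own z axis and vertical below 0.06 rad and linear speed of each of pot, liner below 0.02 m/s); the robot touches nothing.
It fails at once if the pot is tipped more than 35 degrees (angle between pot's own z axis and vertical above 0.61 rad).
It fails at once if the pot or the liner is dropped (falls unheld by more than about 13 mm before it is in its nest) ((linear speed of pot above 0.5 m/s and contact force between the fingers and pot below 0.05 N and height (world z) of pot above 0.05 m) or (linear speed of liner above 0.5 m/s and contact force between the fingers and liner below 0.05 N and height (world z) of liner above 0.042 m)).
It fails at once if the grey spare liner or another bystander is shifted by more than 25 mm (distance of any of spare, dish, amber_jar, carton, tip_box from where it was at the start of the episode above 0.025 m).
It also fails if it takes over 72 s, if anything falls off the work surface, if the arm or the gripper's body presses on something with over 40 N, if the wrist force passes 120 N, or if a joint passes its speed limit or range.

## Working session

There is one attempt and no reset: what is moved stays moved. The work goes in short steps, Python scripts to look and compute and a shell command to move; the robot and the scene stay as the last step left them, time stands still between calls to the robot, and variables do not carry over. Pictures are saved under pics/ and viewed, about 8 in all and at most 12, crops included, and the job is handed in when it is done.

```bash
mkdir -p pics
cat > h.py <<'E'
import numpy as np, cv2
from bench import ctrl
from scipy.spatial.transform import Rotation as Ro
def im(n,save=None):
    d=ctrl.get_image(n)
    if save: cv2.imwrite('pics/'+save,d['color'][:,:,::-1])
    return d
def pts(d):
    z=d['range_z'];v,u=np.mgrid[:480,:640];K=d['K']
    c=np.stack([(u-K[0,2])/K[0,0]*z,(v-K[1,2])/K[1,1]*z,z],-1)
    return (c-d['t'])@d['R']
E
python3 - <<'E'
from h import *
a=im('scene','s1.png');b=im('side','d1.png')
for d in(a,b): print(d['K'],-d['R'].T@d['t'],d['R'][2])
s=ctrl.get_state();print(s); print(Ro.from_rotvec(s['tool_rot']).as_matrix().round(3))
E
```

```text
[[505.84157828   0.         316.01152393]
 [  0.         505.84157828 236.70783806]
 [  0.           0.           1.        ]] [1.35511867 0.65689575 0.98890737] [-0.58909982 -0.47895038 -0.65082097]
[[442.60298417   0.         320.16952913]
 [  0.         442.60298417 242.10479266]
 [  0.           0.           1.        ]] [0.079953   0.55561203 0.64140018] [ 0.52334244 -0.59192065 -0.61297849]
{'time': 0.1, 'joint_positions': array([ 1.12810638,  0.32176082, -0.07010096,  1.45155963,  0.02262398,
        1.37078614, -0.05693907]), 'qd': array([ 0.0005701 , -0.00308691,  0.00076399, -0.00192947, -0.00104044,
        0.00071408, -0.00073502]), 'joint_torque': array([-3.61981001e-04, -4.92569625e+01, -4.05652514e-01, -3.13396382e+01,
       -6.40357006e-02,  3.95244663e-02,  5.80445635e-05]), 'position': array([ 0.28643496, -0.58293432,  0.22155992]), 'tool_rot': array([-3.05839510e+00, -7.10941631e-01,  7.82472483e-04]), 'ft_force': array([-0.33792071,  0.75519672,  0.48385918]), 'torque': array([ 0.04068344, -0.02679009,  0.03833537]), 'grip_width': 0.9986368787646823}
[[ 0.897  0.441 -0.001]
 [ 0.441 -0.897  0.001]
 [-0.    -0.002 -1.   ]]
```

View pics/s1.png

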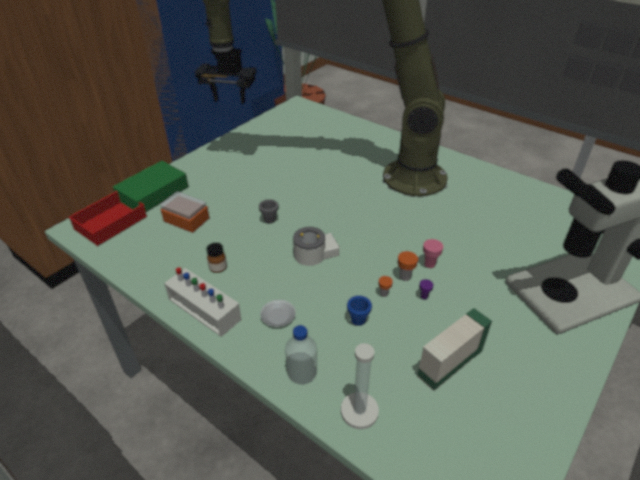

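View pics/d1.png

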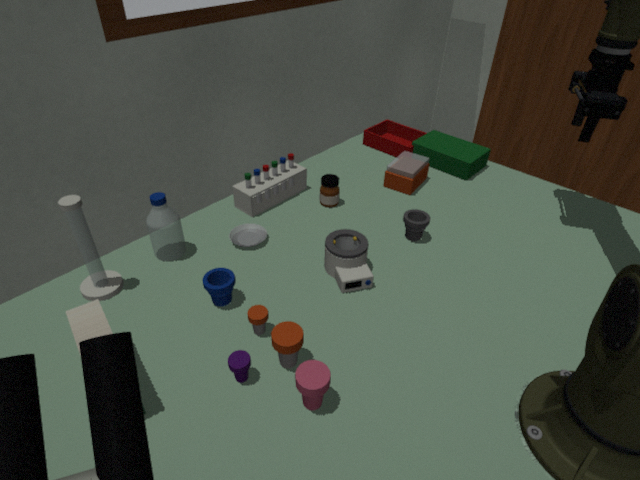

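The scene view shows the large orange pot at (407,262), the blue liner at (359,310) and the station at (309,245). The side view has them at (288,338), (220,288) and (346,250). Next I'll measure their tops using depth and circle fits.

```bash
cat >> h.py <<'E'
def circ(P):
    return cv2.minEnclosingCircle(np.ascontiguousarray(P[:,:2]*1000,dtype=np.float32))
def fitc(P):
    A=np.c_[2*P[:,:2],np.ones(len(P))];s=np.linalg.lstsq(A,(P[:,:2]**2).sum(1),rcond=None)[0]
    return s[:2],np.sqrt(s[2]+s[:2]@s[:2])
def plane(d,uv,z):
    uv=np.atleast_2d(uv).astype(float);K=d['K'];c=np.c_[(uv-K[:2,2])/K[0,0],np.ones(len(uv))]
    r=c@d['R'];o=-d['R'].T@d['t'];return o+r*((z-o[2])/r[:,2:])
def blob(m,uv,rad=45):
    n,l,st,ce=cv2.connectedComponentsWithStats(m.astype(np.uint8))
    i=min((i for i in range(1,n) if st[i,4]>40),key=lambda i:np.hypot(*(ce[i]-uv)));return l==i
def masks(d):
    h=cv2.cvtColor(d['color'],cv2.COLOR_RGB2HSV).astype(int);H,S,V=h[...,0],h[...,1],h[...,2]
    return dict(pot=(H<14)&(S>150)&(V>70),liner=(H>100)&(H<125)&(S>130))
E
python3 - <<'E'
from h import *
for n,seeds in(('scene',dict(pot=(407,262),liner=(359,310),station=(309,245),spare=(268,211))),('side',dict(pot=(288,338),liner=(220,288),station=(346,245),spare=(416,225)))):
    d=im(n);P=pts(d);M=masks(d)
    for k,uv in seeds.items():
        if k in M:
            m=blob(M[k],uv);Q=P[m]
            c=cv2.findContours(m.astype(np.uint8),0,1)[0][0][:,0]
            # ellipse of top outline
            e=cv2.fitEllipse(c)
            zt=dict(pot=.074,liner=.06)[k]
            print(n,k,m.sum(),'z',np.percentile(Q[:,2],[2,50,98]).round(4),'rayctr',plane(d,np.array(e[0]),zt).round(4))
        else:
            v,u=np.mgrid[:480,:640];Q=P[np.hypot(u-uv[0],v-uv[1])<32]
        zt=dict(pot=.074,liner=.06,station=.07,spare=.06)[k]
        T=Q[abs(Q[:,2]-zt)<.005]
        print(n,k,len(T),'ztop',np.median(T[:,2]).round(4),'minEnc',circ(T),'bbox',T.min(0).round(3),T.max(0).round(3))
E
```

```text
scene pot 258 z [0.0565 0.0735 0.078 ] rayctr [[0.4533 0.232  0.074 ]]
scene pot 196 ztop 0.0742 minEnc ((446.3008117675781, 227.0096435546875), 27.26780128479004) bbox [0.42  0.205 0.069] [0.473 0.254 0.079]
scene liner 484 z [0.0123 0.0502 0.063 ] rayctr [[0.6599 0.2219 0.06  ]]
scene liner 184 ztop 0.0596 minEnc ((649.9491577148438, 213.8708953857422), 30.874834060668945) bbox [0.62  0.187 0.055] [0.678 0.245 0.064]
scene station 393 ztop 0.0696 minEnc ((533.1700439453125, -35.895713806152344), 48.15873336791992) bbox [ 0.485 -0.082  0.065] [0.581 0.01  0.075]
scene spare 133 ztop 0.0593 minEnc ((485.56866455078125, -234.00009155273438), 32.925662994384766) bbox [ 0.453 -0.267  0.055] [ 0.516 -0.203  0.064]
side pot 713 z [0.0578 0.0725 0.0747] rayctr [[0.4356 0.2314 0.074 ]]
side pot 637 ztop 0.0726 minEnc ((439.40557861328125, 227.30125427246094), 27.73807144165039) bbox [0.412 0.201 0.069] [0.465 0.253 0.076]
side liner 897 z [0.0051 0.0492 0.06  ] rayctr [[0.6242 0.2247 0.06  ]]
side liner 325 ztop 0.0581 minEnc ((642.1920166015625, 213.43495178222656), 32.34721755981445) bbox [0.61  0.183 0.055] [0.674 0.243 0.062]
side station 608 ztop 0.0683 minEnc ((530.5513916015625, -38.145263671875), 48.495330810546875) bbox [ 0.484 -0.085  0.065] [0.576 0.01  0.072]
side spare 193 ztop 0.058 minEnc ((481.2140197753906, -236.10202026367188), 31.677236557006836) bbox [ 0.451 -0.268  0.055] [ 0.51  -0.206  0.061]
```

Run:
```python
from h import *
# top-down: 1 px = 1.25mm; x right 0.3..0.95 ; y up
C=np.zeros((560,640,3),np.uint8);Z=np.zeros((560,640))
for n in('scene','side'):
    d=im(n);P=pts(d).reshape(-1,3);c=d['color'].reshape(-1,3)
    u=((P[:,0]-.3)*800).astype(int);v=((.4-P[:,1])*800).astype(int)
    ok=(u>=0)&(u<640)&(v>=0)&(v<560)&(P[:,2]>.012)&(P[:,2]<.35)
    for i in np.where(ok)[0]:
        cv2.rectangle(C,(u[i],v[i]),(u[i]+1,v[i]+1),tuple(int(x) for x in c[i][::-1]),-1)
        Z[v[i],u[i]]=max(Z[v[i],u[i]],P[i,2])
m=cv2.dilate((Z>0).astype(np.uint8),np.ones((5,5)))
k,l,st,ce=cv2.connectedComponentsWithStats(m)
for i in range(1,k):
    x,y,w,h,_=st[i]
    zz=Z[l==i]; zz=zz[zz>0]
    if len(zz)<15: continue
    t=f"{np.percentile(zz,97)*1000:.0f}";cv2.putText(C,t,(x,y),0,.45,(255,255,255),1)
    print('x',round(.3+x/800,3),round(.3+(x+w)/800,3),'y',round(.4-(y+h)/800,3),round(.4-y/800,3),'z',t)
cv2.imwrite('pics/top.png',C)
```

```text
x 0.806 0.895 y 0.319 0.4 z 214
x 0.45 0.496 y 0.283 0.326 z 52
x 0.324 0.389 y 0.225 0.288 z 76
x 0.408 0.474 y 0.196 0.258 z 77
x 0.607 0.681 y 0.18 0.249 z 62
x 0.505 0.554 y 0.194 0.239 z 54
x 0.807 0.891 y 0.164 0.24 z 151
x 0.71 0.809 y -0.003 0.095 z 18
x 0.441 0.586 y -0.085 0.039 z 72
x 0.816 0.901 y -0.226 -0.011 z 100
x 0.696 0.764 y -0.234 -0.174 z 77
x 0.446 0.521 y -0.272 -0.201 z 61
```

View pics/top.png

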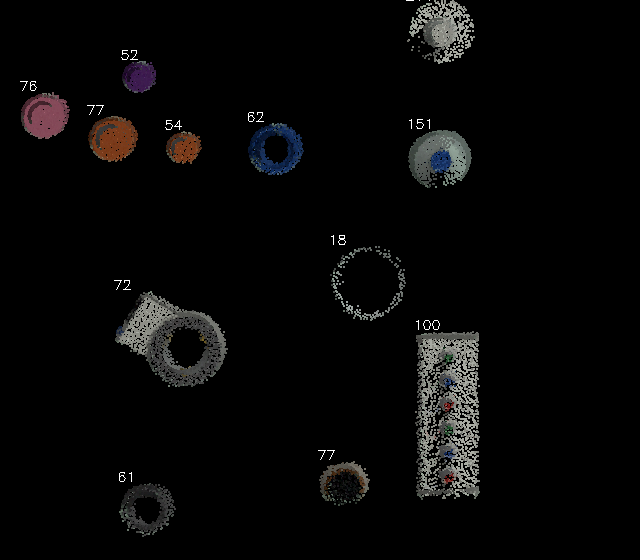

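The top-down map agrees with the given sizes. Pot is at about (0.441,0.227), liner (0.645,0.213) and station (0.532,-0.037). The current jaw azimuth of -64° clears the pot's neighbours, so I'll keep it. I'll move to above the liner.

```bash
cat >> h.py <<'E'
def go(x,y,z):
    s=ctrl.get_state();Rm=Ro.from_rotvec(s['tool_rot']).as_matrix();p=s['position']
    print('t',round(s['time'],2),'p',p.round(4),'F',s['ft_force'].round(2),'g',round(s['grip_width'],3),'tilt',round(np.degrees(np.arccos(-Rm[2,2])),2),'az',np.degrees(np.arctan2(Rm[1,1],Rm[0,1])).round(1))
    print('tool mm',((np.array([x,y,z])-p)@Rm*1000).round(1))
E
for i in 1 2; do :; done
python3 -m inch '[[1,45,-37,0,0],[1,45,-37,0,0],[1,45,-37,0,0],[1,45,-37,0,0],[1,45,-37,0,0]]'
python3 -m inch '[[1,45,-37,0,0],[1,45,-37,0,0],[1,45,-37,0,0],[1,45,-37,0,0],[1,45,-37,0,0]]'
python3 -m inch '[[1,45,-37,0,0],[1,45,-37,0,0],[1,45,-37,0,0],[1,0,0,0,0]]'
python3 -c "
from h import *
go(.645,.2135,.2)"
```

```text
time: 0.92
position: [0.4074, -0.3158, 0.2208]
tool_rot: [3.063, 0.694, -0.002]
ft_force: [0.5, -0.0, -0.9]
grip_width: 1.002
time: 1.55
position: [0.5337, -0.0433, 0.2216]
tool_rot: [3.059, 0.691, 0.003]
ft_force: [0.8, -0.7, -0.2]
grip_width: 1.0
time: 2.05
position: [0.6099, 0.1262, 0.2213]
tool_rot: [3.059, 0.702, 0.006]
ft_force: [-0.1, 1.1, -0.2]
grip_width: 0.997
t 2.05 p [0.6099 0.1262 0.2213] F [-0.05  1.12 -0.17] g 0.997 tilt 0.27 az -64.1
tool mm [ 69.6 -63.3  21.3]
```

```bash
python3 -m inch '[[1,36,-32,10,0],[1,36,-32,10,0],[1,0,0,0,0],[1,0,0,0,0]]' >/dev/null
python3 - <<'E'
from h import *
go(.645,.2135,.2)
d=im('wrist','w1.png');print(d['K'],-d['R'].T@d['t'],d['R'])
z=d['range_z'];print(z[::120,::160])
E
```

```text
t 2.55 p [0.6489 0.2115 0.1998] F [-0.63 -0.07  0.24] g 1.003 tilt 0.43 az -64.5
tool mm [-2.6 -3.4 -0.2]
[[371.64829954   0.         322.06563176]
 [  0.         371.64829954 236.19447043]
 [  0.           0.           1.        ]] [0.70884589 0.24190994 0.361196  ] [[ 0.43103547 -0.90230536  0.00731181]
 [-0.87495926 -0.41596381  0.2478314 ]
 [-0.22057816 -0.11322166 -0.96877558]]
[[0.2893171  0.30820766 0.3136042  0.18294287]
 [0.33286953 0.3427144  0.3450991  0.34415483]
 [0.3704485  0.373408   0.34725127 0.37654522]
 [0.05724032 0.09894667 0.07459951 0.07174595]]
```

View pics/w1.png

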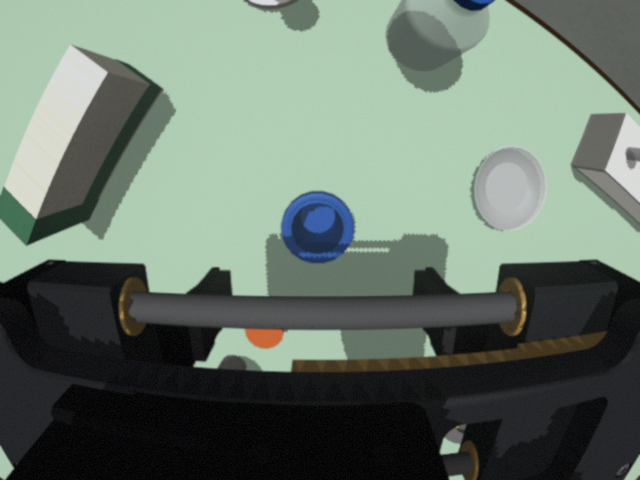

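The wrist view shows the liner at (318,227), upright and clear of anything nearby. I'll refine its position by casting the outline rays onto z=0.06.

```bash
cat >> h.py <<'E'
def wplane(d,uv,z):
    q=(np.atleast_2d(uv).astype(float)-d['K'][:2,2])/d['K'][0,0];th=np.linalg.norm(q,axis=1,keepdims=True)
    c=np.c_[q/th*np.sin(th),np.cos(th)];r=c@d['R'];o=-d['R'].T@d['t'];return o+r*((z-o[2])/r[:,2:])
def wcirc(d,m,z):
    c=max(cv2.findContours(m.astype(np.uint8),0,1)[0],key=len)[:,0]
    return fitc(wplane(d,cv2.convexHull(c)[:,0],z))
E
python3 - <<'E'
from h import *
d=im('wrist');m=blob(masks(d)['liner'],(318,227))
c,r=wcirc(d,m,.06);print('liner',c,r)
go(c[0],c[1],.1)
E
```

```text
liner [0.64499991 0.21346987] 0.029803597309417035
t 2.65 p [0.6487 0.2116 0.2   ] F [-0.31 -0.37 -0.11] g 1.004 tilt 0.41 az -64.5
tool mm [ -2.6  -4.  100. ]
```

```bash
python3 -m inch '[[1,-2.5,-4,30,0],[1,0,0,35,0],[1,0,0,25,0],[1,0,0,0,0]]' 20 >/dev/null
python3 -c "
from h import *
go(.645,.2135,.045)"
```

```text
t 3.15 p [0.6472 0.2058 0.1116] F [0.41 0.14 0.  ] g 1.001 tilt 0.8 az -65.0
tool mm [ 0.9 -8.8 66.5]
```

```bash
python3 -m inch '[[1,1,-8.5,6,0],[1,0,0,0,0],[1,0,0,0,0]]' >/dev/null
python3 -c "
from h import *
go(.645,.2135,.045)"
```

```text
t 3.52 p [0.6464 0.2139 0.1093] F [0.3  0.81 0.22] g 0.998 tilt 1.02 az -65.1
tool mm [-2.1 -1.2 64.3]
```

```bash
python3 -m inch '[[1,-2,-2,30,0],[1,0,0,20,0],[1,0,0,0,0]]' >/dev/null
python3 -c "
from h import *
go(.645,.2135,.045)"
```

```text
t 3.9 p [0.6464 0.2152 0.0606] F [-0.33  1.22  0.95] g 0.998 tilt 1.23 az -65.1
tool mm [-2.2  0.7 15.5]
```

```bash
python3 -m inch '[[1,-2,0.7,16,0],[1,0,0,0,0]]' >/dev/null
python3 -c "
from h import *
go(.645,.2135,.045)"
python3 -m inch '[[-1,0,0,0,0],[-1,0,0,0,0],[-1,0,0,0,0],[-1,0,0,0,0],[-1,0,0,0,0]]' 20
python3 -c "
from h import *
go(.645,.2135,.045)"
```

```text
t 4.15 p [0.6459 0.2136 0.0446] F [-0.71  0.4  -0.23] g 1.003 tilt 1.3 az -65.2
tool mm [-0.9 -0.3 -0.4]
time: 4.78
position: [0.647, 0.2141, 0.0463]
tool_rot: [3.057, 0.673, 0.035]
ft_force: [0.4, 0.1, -1.0]
grip_width: 0.703
t 4.78 p [0.647  0.2141 0.0463] F [ 0.45  0.06 -1.  ] g 0.703 tilt 1.42 az -65.2
tool mm [-2.1 -0.3  1.2]
```

```bash
cat >> h.py <<'E'
def tl():
    print('zaxis deg',np.degrees(Ro.from_rotvec(ctrl.get_state()['tool_rot']).as_matrix()[:2,2]).round(2))
E
python3 -m inch '[[-1,0,0,-40,0],[-1,0,0,-55,0],[-1,0,0,-40,0]]' >/dev/null
python3 -c "
from h import *
tl();go(.532,-.037,.16)"
```

```text
zaxis deg [ 0.82 -0.51]
t 5.15 p [0.641  0.2134 0.1793] F [-0.08  0.89 -1.48] g 0.705 tilt 0.97 az -65.1
tool mm [-204.3  181.1   20. ]
```

```bash
python3 -m inch '[[-1,-45,30,0,0],[-1,-45,30,0,0],[-1,-45,30,0,0],[-1,-45,30,0,0],[-1,-45,30,0,0]]' >/dev/null
python3 -m inch '[[-1,-45,30,0,0],[-1,-20,15,0,0],[-1,0,0,0,0]]' >/dev/null
python3 - <<'E'
from h import *
tl();go(.532,-.037,.16)
d=im('wrist','w2.png');print(-d['R'].T@d['t'])
E
```

```text
zaxis deg [ 1.42 -0.4 ]
t 6.15 p [ 0.4561 -0.092   0.1818] F [ 0.77 -0.25 -0.8 ] g 0.703 tilt 1.47 az -65.1
tool mm [ 91.5 -18.3  23.3]
[ 0.51303689 -0.06219835  0.34446332]
```

View pics/w2.png

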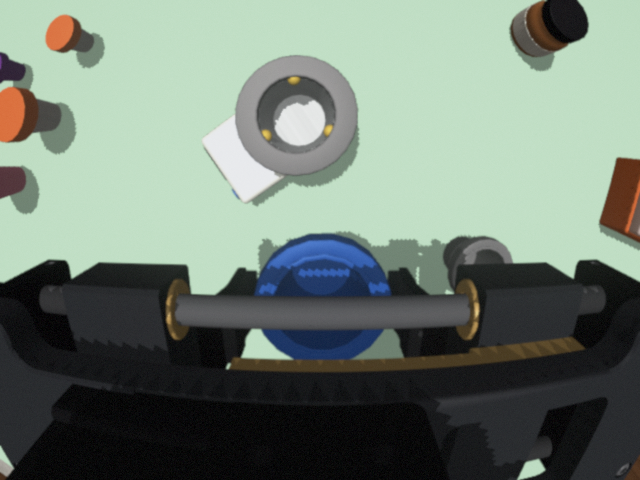

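The wrist view shows the station ring at (297,115) and the well mouth near (296,112), with the liner held at (322,297). I'll measure the ring on z=0.07.

```bash
cat >> h.py <<'E'
def wpts(d):
    v,u=np.mgrid[:480,:640];q=(np.stack([u,v],-1)-d['K'][:2,2])/d['K'][0,0];th=np.linalg.norm(q,axis=-1,keepdims=True)+1e-9
    c=np.concatenate([q/th*np.tan(th),np.ones_like(th)],-1)*d['range_z'][...,None]
    return (c-d['t'])@d['R']
E
cat > st.py <<'E'
from h import *
d=im('wrist');P=wpts(d);v,u=np.mgrid[:480,:640]
m=blob((abs(P[...,2]-.07)<.006)&(v<225),(297,115))
print(m.sum(),P[m][:,2].mean())
cs=cv2.findContours(m.astype(np.uint8),cv2.RETR_CCOMP,1)[0]
for k in sorted(cs,key=len)[-2:]: print(fitc(wplane(d,k[:,0],.07)))
h=cv2.findContours(blob(masks(d)['liner'],(322,297)).astype(np.uint8),0,1)[0]
hull=cv2.convexHull(np.vstack(h)[:,0])[:,0]
s=ctrl.get_state();Rm=Ro.from_rotvec(s['tool_rot']).as_matrix()
rim=s['position'][2]+.016
print('liner rim',[fitc(wplane(d,hull[f(hull)],rim)) for f in(lambda h:h[:,0]>0,lambda h:(h[:,1]<290)|(h[:,1]>325))])
E
python3 st.py; python3 -c "
from h import *
go(.532,-.037,.17)"
```

```text
7276 0.0690002843911368
(array([ 0.53093753, -0.0377383 ]), np.float64(0.02777858509241997))
(array([ 0.5312214 , -0.03742273]), np.float64(0.044957763111152266))
liner rim [(array([ 0.45737342, -0.0898275 ]), np.float64(0.029126538977346104)), (array([ 0.45760723, -0.089683  ]), np.float64(0.02889988183271273))]
t 6.25 p [ 0.4574 -0.0894  0.1819] F [ 0.83  0.64 -0.75] g 0.702 tilt 1.49 az -64.9
tool mm [ 89.6 -16.   13.5]
```

```bash
python3 -m inch '[[-1,45,-8,5,0],[-1,43,-8,5,0],[-1,0,0,0,0]]' >/dev/null
python3 -c "
from h import *
tl();go(.5312,-.0376,.125)"
```

```text
zaxis deg [ 1.58 -0.17]
t 6.62 p [ 0.5343 -0.0307  0.1736] F [ 0.63 -0.06 -1.57] g 0.705 tilt 1.58 az -64.5
tool mm [-6.9  4.2 48.5]
```

```bash
python3 -m inch '[[-1,-7,4,25,0],[-1,0,0,20,0],[-1,0,0,0,0]]' >/dev/null
python3 -c "
from h import *
tl();go(.5312,-.0376,.09)"
```

```text
zaxis deg [ 1.53 -0.06]
t 7.0 p [ 0.5311 -0.0337  0.1276] F [-0.3   0.69 -0.51] g 0.706 tilt 1.53 az -64.1
tool mm [-2.5  3.1 37.5]
```

```bash
python3 -m inch '[[-1,-2.5,3,12,0],[-1,0,0,12,0],[-1,0,0,0,0]]' >/dev/null
python3 -c "
from h import *
go(.5312,-.0376,.09)"
```

```text
t 7.38 p [ 0.5314 -0.0375  0.1036] F [ 0.1  -0.74 -0.43] g 0.71 tilt 1.65 az -64.1
tool mm [-0.5 -0.2 13.6]
```

```bash
python3 -m inch '[[-1,0,0,7,0],[-1,0,0,7,0],[-1,0,0,0,0]]'
python3 -m inch '[[-1,0,0,4,0],[-1,0,0,0,0]]'
python3 -m inch '[[-1,0,0,3,0],[-1,0,0,0,0]]'
python3 -c "
from h import *
go(.5312,-.0376,.09)"
```

```text
time: 7.75
position: [0.5323, -0.0376, 0.0892]
tool_rot: [3.053, 0.702, 0.045]
ft_force: [0.2, 0.3, -0.7]
grip_width: 0.702
time: 8.0
position: [0.5326, -0.0375, 0.0852]
tool_rot: [3.053, 0.702, 0.045]
ft_force: [0.2, -0.1, -1.2]
grip_width: 0.703
time: 8.25
position: [0.5335, -0.037, 0.0828]
tool_rot: [3.053, 0.703, 0.048]
ft_force: [-0.1, 1.8, -0.0]
grip_width: 0.705
t 8.25 p [ 0.5335 -0.037   0.0828] F [-0.05  1.85 -0.01] g 0.705 tilt 1.81 az -64.1
tool mm [-2.1 -0.3 -7.2]
```

```bash
python3 -m inch '[[-1,-2,0,2,0],[-1,0,0,0,0]]'
python3 -m inch '[[-1,0,0,2,0],[-1,0,0,0,0]]'
python3 -m inch '[[-1,0,0,2,0],[-1,0,0,0,0]]'
```

```text
time: 8.5
position: [0.5336, -0.037, 0.0821]
tool_rot: [3.052, 0.704, 0.054]
ft_force: [-0.5, 0.9, 0.4]
grip_width: 0.709
time: 8.75
position: [0.5345, -0.0366, 0.0811]
tool_rot: [3.052, 0.704, 0.057]
ft_force: [-0.4, 2.5, 0.8]
grip_width: 0.704
time: 9.0
position: [0.5349, -0.0364, 0.0799]
tool_rot: [3.051, 0.704, 0.058]
ft_force: [-0.5, 1.6, 0.3]
grip_width: 0.707
```

```bash
python3 -m inch '[[0.7,0,0,0,0],[1,0,0,0,0],[1,0,0,-20,0],[1,0,0,-60,0],[1,0,0,-40,0]]'
python3 -c "
from h import *
tl();go(.441,.227,.2)
d=im('side','d2.png');m=blob(masks(d)['liner'],(346,235));P=pts(d)[m];T=P[P[:,2]>np.percentile(P[:,2],97)-.006]
print('liner top z',np.percentile(P[:,2],[5,50,97]),circ(T))
cv2.imwrite('pics/d2c.png',cv2.resize(d['color'][170:310,260:430,::-1],None,fx=3,fy=3))"
```

```text
time: 9.62
position: [0.5257, -0.0385, 0.1965]
tool_rot: [3.056, 0.703, 0.038]
ft_force: [0.7, 0.9, 0.7]
grip_width: 0.995
zaxis deg [ 1.43 -0.03]
t 9.62 p [ 0.5257 -0.0385  0.1965] F [0.65 0.86 0.69] g 0.995 tilt 1.43 az -64.1
tool mm [  39.9 -275.8   -5.8]
liner top z [0.06589442 0.08647892 0.09408712] ((311.87445068359375, 245.94935607910156), 386.8832092285156)
```

View pics/d2c.png

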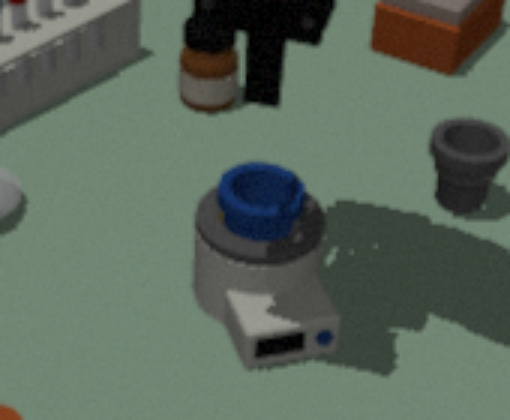

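The side crop shows the liner standing upright in the well on the nubs, with its rim at about 94 mm, so its origin is about 34 mm. Next is the pot.

```bash
python3 -m inch '[[1,8,-55,0,0],[1,8,-55,0,0],[1,8,-55,0,0],[1,8,-55,0,0],[1,8,-55,0,0]]' >/dev/null
python3 -m inch '[[1,0,0,0,0],[1,0,0,0,0]]' >/dev/null
python3 - <<'E'
from h import *
tl();go(.441,.227,.2)
d=im('wrist','w3.png')
P=wpts(d);m=masks(d)['pot']&(abs(P[...,2]-.074)<.006)
n,l,st,ce=cv2.connectedComponentsWithStats(m.astype(np.uint8))
for i in range(1,n):
    if st[i,4]>300: print(ce[i],st[i,4],wcirc(d,l==i,.074))
E
```

```text
zaxis deg [ 2.01 -0.34]
t 10.55 p [0.4435 0.2296 0.1967] F [ 0.34 -0.66 -0.71] g 1.0 tilt 2.04 az -64.5
tool mm [-3.2  1.4 -3.4]
[321.02422774 237.50090854] 3302 (array([0.44082887, 0.22685002]), np.float64(0.0260039511866515))
```

```bash
python3 -m inch '[[1,-3,1,30,0],[1,-2,0,40,0],[1,-2,0,28,0],[1,0,0,0,0]]' >/dev/null
python3 -c "
from h import *
tl();go(.441,.227,.057)"
```

```text
zaxis deg [ 2.06 -0.43]
t 11.1 p [0.4442 0.2187 0.0959] F [ 0.36 -0.32  0.51] g 1.0 tilt 2.11 az -65.2
tool mm [-0.6 -9.7 38.7]
```

```bash
python3 -m inch '[[1,-1,-9.5,4,0],[1,-1,-0.5,18,0],[1,0,0,0,0]]' >/dev/null
python3 -c "
from h import *
tl();go(.441,.227,.057)"
```

```text
zaxis deg [ 2.28 -0.39]
t 11.47 p [0.441  0.2268 0.0746] F [-0.45 -0.74 -0.31] g 1.0 tilt 2.32 az -65.3
tool mm [-0.5 -0.6 17.6]
```

```bash
python3 -m inch '[[1,-1,-0.5,17.5,0],[1,0,0,0,0]]' >/dev/null
python3 -c "
from h import *
go(.441,.227,.057)"
python3 -m inch '[[-1,0,0,0,0],[-1,0,0,0,0],[-1,0,0,0,0],[-1,0,0,0,0],[-1,0,0,0,0]]' 25
python3 -c "
from h import *
tl();go(.441,.227,.057)"
```

```text
t 11.72 p [0.4409 0.2269 0.0563] F [ 0.12 -0.14 -0.59] g 0.999 tilt 2.36 az -65.3
tool mm [ 0.1 -0.  -0.7]
time: 12.35
position: [0.4417, 0.2272, 0.057]
tool_rot: [3.054, 0.668, 0.062]
ft_force: [-1.3, -0.3, -0.5]
grip_width: 0.608
zaxis deg [ 2.41 -0.36]
t 12.35 p [0.4417 0.2272 0.057 ] F [-1.3  -0.29 -0.5 ] g 0.608 tilt 2.44 az -65.3
tool mm [-0.7 -0.1  0. ]
```

```bash
python3 -m inch '[[-1,0,0,-30,0],[-1,0,0,-60,0],[-1,0,0,-60,0],[-1,0,0,0,0]]'
python3 -c "
from h import *
tl();go(.5312,-.0376,.19)"
```

```text
time: 12.85
position: [0.4337, 0.2273, 0.2091]
tool_rot: [3.054, 0.669, 0.055]
ft_force: [-0.4, -0.5, -2.0]
grip_width: 0.611
zaxis deg [ 2.14 -0.42]
t 12.85 p [0.4337 0.2273 0.2091] F [-0.39 -0.49 -1.96] g 0.611 tilt 2.18 az -65.3
tool mm [-22.8 280.9  24.7]
```

```bash
python3 -m inch '[[-1,-22,55,0,0],[-1,-22,55,0,0],[-1,-22,55,0,0],[-1,-22,55,0,0],[-1,-22,55,0,0]]' >/dev/null
python3 -m inch '[[-1,0,30,0,0],[-1,0,0,0,0]]' >/dev/null
python3 - <<'E'
from h import *
tl();go(.5312,-.0376,.19)
d=im('wrist','w4.png');m=blob(masks(d)['liner'],(297,115));P=wpts(d)
print(m.sum(),np.percentile(P[m][:,2],[50,90,97]))
z=.095
c=max(cv2.findContours(m.astype(np.uint8),0,1)[0],key=len)[:,0];print(c.min(0),c.max(0));
print(wcirc(d,m,z))
T=P[m&(P[...,2]>.085)];print(circ(T))
A=np.c_[T[:,:2]-T[:,:2].mean(0),np.ones(len(T))];print('plane',np.linalg.lstsq(A,T[:,2],rcond=None)[0])
E
```

```text
zaxis deg [ 1.35 -0.31]
t 13.72 p [ 0.4559 -0.1052  0.2015] F [-0.28  0.3  -2.28] g 0.61 tilt 1.39 az -65.2
tool mm [ 96.5 -29.9  13. ]
4452 [0.09164124 0.09390238 0.09460567]
[239  66] [321 147]
(array([ 0.53135001, -0.03799089]), np.float64(0.029854752746574342))
((527.7503051757812, -42.73858642578125), 36.172142028808594)
plane [-0.05541536 -0.17102525  0.09431657]
```

View pics/w4.png

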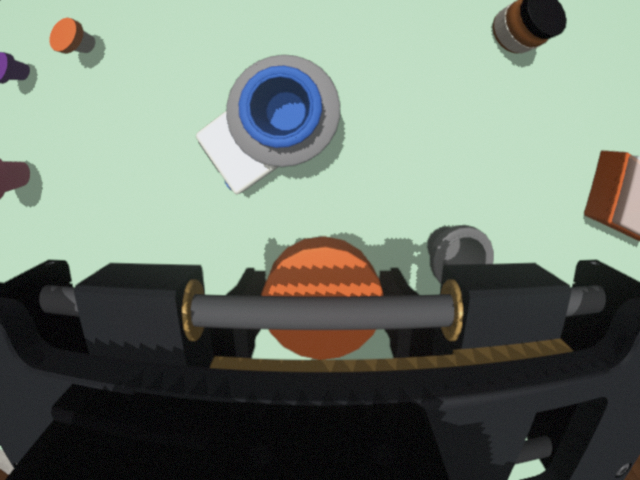

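The liner at (280,105) sits centred on the station. I measure its rim centre at (0.5314,-0.0380). The pot is held level in the jaws, so I'll bring it over the liner.

```bash
python3 -m inch '[[-1,48,-15,0,0],[-1,46,-15,0,0],[-1,0,0,0,0]]' >/dev/null
python3 -c "
from h import *
tl();go(.5314,-.038,.16)"
```

```text
zaxis deg [ 0.97 -0.18]
t 14.15 p [ 0.5268 -0.0314  0.1993] F [-0.41  0.55 -2.47] g 0.61 tilt 0.98 az -64.9
tool mm [ 0.8  7.6 39.4]
```

```bash
python3 -m inch '[[-1,1,7.5,15,0],[-1,0,0,22,0],[-1,0,0,0,0]]' >/dev/null
python3 -c "
from h import *
tl();go(.5314,-.038,.13)"
```

```text
zaxis deg [ 0.66 -0.24]
t 14.53 p [ 0.5284 -0.0384  0.1579] F [ 0.55 -0.56 -1.92] g 0.611 tilt 0.71 az -64.8
tool mm [ 2.6  0.6 27.9]
```

```bash
python3 -m inch '[[-1,2.5,0.5,12,0],[-1,0,0,12,0],[-1,0,0,0,0]]' 
python3 -c "
from h import *
tl();go(.5314,-.038,.11)"
```

```text
time: 14.9
position: [0.5312, -0.0391, 0.1328]
tool_rot: [3.059, 0.68, 0.017]
ft_force: [0.3, 0.9, -1.5]
grip_width: 0.615
zaxis deg [ 0.71 -0.29]
t 14.9 p [ 0.5312 -0.0391  0.1328] F [ 0.29  0.93 -1.53] g 0.615 tilt 0.77 az -64.9
tool mm [ 0.5 -1.2 22.8]
```

```bash
python3 -m inch '[[-1,0.5,-1,12,0],[-1,0,0,10,0],[-1,0,0,0,0]]' 
python3 -m inch '[[-1,0,0,4,0],[-1,0,0,0,0]]'
python3 -m inch '[[-1,0,0,3,0],[-1,0,0,0,0]]'
```

```text
time: 15.28
position: [0.5328, -0.0377, 0.1102]
tool_rot: [3.059, 0.681, 0.022]
ft_force: [0.9, 0.2, -2.3]
grip_width: 0.612
time: 15.52
position: [0.5333, -0.0375, 0.1063]
tool_rot: [3.059, 0.681, 0.023]
ft_force: [1.1, 0.3, -2.4]
grip_width: 0.61
time: 15.78
position: [0.5337, -0.0375, 0.1035]
tool_rot: [3.058, 0.681, 0.024]
ft_force: [1.0, -0.1, -3.0]
grip_width: 0.609
```

```bash
python3 -m inch '[[-1,-1.5,0,2,0],[-1,0,0,0,0]]'
python3 -m inch '[[-1,-0.5,0,2,0],[-1,0,0,0,0]]'
python3 -m inch '[[-1,0,0,1.5,0],[-1,0,0,0,0]]'
```

```text
time: 16.02
position: [0.5331, -0.0378, 0.1018]
tool_rot: [3.058, 0.681, 0.027]
ft_force: [1.0, 0.4, -1.9]
grip_width: 0.611
time: 16.27
position: [0.5331, -0.0378, 0.1001]
tool_rot: [3.058, 0.682, 0.029]
ft_force: [1.0, 0.3, -2.0]
grip_width: 0.61
time: 16.52
position: [0.5339, -0.0379, 0.0996]
tool_rot: [3.057, 0.681, 0.031]
ft_force: [0.6, 1.6, -0.2]
grip_width: 0.608
```

```bash
python3 -m inch '[[-1,-1,0,1,0],[0.5,0,0,0,0],[0.7,0,0,0,0],[1,0,0,-30,0],[1,0,0,-60,0]]'
python3 - <<'E'
from h import *
tl();go(.5314,-.038,.13)
d=im('wrist','w5.png');P=wpts(d);mk=masks(d)['pot'];m=blob(mk&(P[...,2]>.09),(320,240))
T=P[m];print(m.sum(),np.percentile(T[:,2],[10,50,90]));z=np.median(T[:,2])
print(wcirc(d,m,z))
T=T[abs(T[:,2]-z)<.01];A=np.c_[T[:,:2]-T[:,:2].mean(0),np.ones(len(T))];print(np.linalg.lstsq(A,T[:,2],rcond=None)[0])
d=im('side','d3.png');cv2.imwrite('pics/d3c.png',cv2.resize(d['color'][150:310,240:450,::-1],None,fx=3,fy=3))
E
```

```text
time: 17.15
position: [0.5251, -0.0397, 0.1838]
tool_rot: [3.062, 0.681, 0.007]
ft_force: [1.0, -0.7, -0.2]
grip_width: 0.961
zaxis deg [ 0.3  -0.25]
t 17.15 p [ 0.5251 -0.0397  0.1838] F [ 1.02 -0.7  -0.21] g 0.961 tilt 0.39 az -64.9
tool mm [ 6.2  0.8 53.8]
5192 [0.1145687  0.11554148 0.11647794]
(array([ 0.53279262, -0.0378753 ]), np.float64(0.0265483686004336))
[0.00491285 0.00212665 0.11545439]
```

View pics/d3c.png

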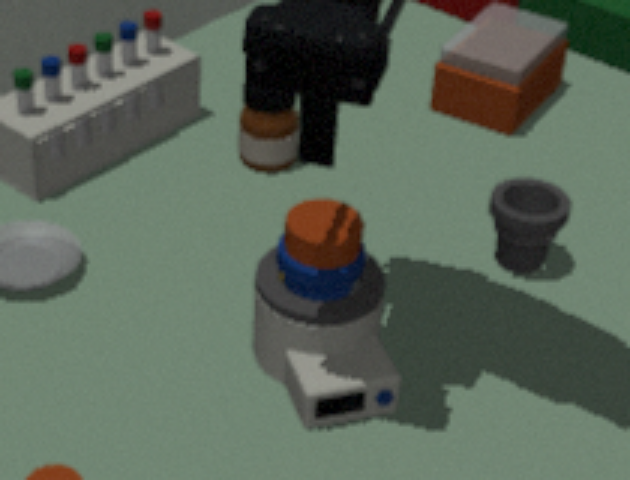

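The crop shows the pot nested upright in the liner, with its lid level at z=0.1155 (about 0.116 expected). Next I'll shut the fingers and press the middle of the lid.

```bash
python3 -m inch '[[-1,6.5,1.5,0,0],[-1,0,0,0,0],[-1,0,0,0,0],[-1,0,0,20,0],[-1,0,0,0,0]]' 
python3 -m inch '[[-1,0,0,20,0],[-1,0,0,10,0],[-1,0,0,0,0]]'
python3 -c "
from h import *
tl();go(.532,-.038,.117)"
```

```text
time: 17.88
position: [0.5355, -0.039, 0.1669]
tool_rot: [3.057, 0.679, 0.019]
ft_force: [-0.4, -0.7, -0.1]
grip_width: 0.515
time: 18.25
position: [0.5363, -0.0391, 0.137]
tool_rot: [3.057, 0.679, 0.019]
ft_force: [1.3, 0.1, -0.1]
grip_width: 0.167
zaxis deg [ 0.8  -0.39]
t 18.25 p [ 0.5363 -0.0391  0.137 ] F [ 1.33  0.05 -0.09] g 0.167 tilt 0.9 az -65.0
tool mm [-3.6 -3.1 19.9]
```

```bash
python3 -m inch '[[-1,-4,-3,8,0],[-1,0,0,4,0],[-1,0,0,0,0]]' 
python3 -c "
from h import *
tl();go(.532,-.038,.117)"
```

```text
time: 18.62
position: [0.5321, -0.0382, 0.1256]
tool_rot: [3.056, 0.679, 0.022]
ft_force: [-0.2, -0.3, -1.2]
grip_width: 0.006
zaxis deg [ 0.93 -0.42]
t 18.62 p [ 0.5321 -0.0382  0.1256] F [-0.18 -0.29 -1.2 ] g 0.006 tilt 1.02 az -65.0
tool mm [-0.1 -0.3  8.6]
```

```bash
python3 -m inch '[[-1,0,0,6,0],[-1,0,0,4,0]]' 
python3 -m inch '[[-1,0,0,4,0],[-1,0,0,4,0]]'
python3 -m inch '[[-1,0,0,5,0],[-1,0,0,5,0]]'
```

```text
time: 18.88
position: [0.5331, -0.0383, 0.1163]
tool_rot: [3.056, 0.678, 0.025]
ft_force: [-1.1, -0.5, 9.9]
grip_width: 0.007
time: 19.12
position: [0.5349, -0.0387, 0.1098]
tool_rot: [3.054, 0.678, 0.03]
ft_force: [0.7, 0.0, 0.4]
grip_width: 0.005
time: 19.38
position: [0.5354, -0.0387, 0.1061]
tool_rot: [3.052, 0.677, 0.027]
ft_force: [-20.0, 1.2, 50.9]
grip_width: 0.006
```

```bash
python3 -m inch '[[-1,0,0,-5,0],[-1,0,0,-40,0],[-1,0,0,-60,0],[-1,0,0,0,0]]'
python3 - <<'E'
from h import *
go(.5314,-.038,.13)
d=im('wrist','w6.png');P=wpts(d);m=blob(masks(d)['pot']&(P[...,2]>.09),(320,240))
T=P[m];z=np.median(T[:,2]);print(m.sum(),z,wcirc(d,m,z))
T=T[abs(T[:,2]-z)<.006];A=np.c_[T[:,:2]-T[:,:2].mean(0),np.ones(len(T))];print('slope',np.linalg.lstsq(A,T[:,2],rcond=None)[0])
d=im('side','d4.png');P=pts(d);M=masks(d)
for k,s in(('pot',(347,225)),('liner',(347,240))):
    Q=P[blob(M[k],s)];print(k,len(Q),np.percentile(Q[:,2],[3,50,97]).round(4))
d2=im('scene')
a=cv2.resize(d['color'][170:310,270:430,::-1],None,fx=3,fy=3);b=cv2.resize(d2['color'][170:310,230:390,::-1],None,fx=3,fy=3)
cv2.imwrite('pics/fin.png',cv2.resize(np.hstack([a,b]),None,fx=.8,fy=.8))
Q=P[200:260,390:450].reshape(-1,3);print('spare',circ(Q[abs(Q[:,2]-.06)<.005]))
E
```

```text
time: 19.88
position: [0.5329, -0.0371, 0.2133]
tool_rot: [3.052, 0.678, 0.025]
ft_force: [-0.1, -0.1, -0.7]
grip_width: 0.003
t 19.88 p [ 0.5329 -0.0371  0.2133] F [-0.12 -0.09 -0.7 ] g 0.003 tilt 1.26 az -65.0
tool mm [-2.8 -1.3 83.3]
3792 0.10533114393738173 (array([ 0.53415767, -0.03867005]), np.float64(0.026465213318042673))
slope [-0.0054807  -0.00076879  0.10532245]
pot 329 [0.0885 0.104  0.1065]
liner 204 [0.0713 0.0799 0.0841]
spare ((480.3337097167969, -237.10311889648438), 32.29366683959961)
```

View pics/fin.png

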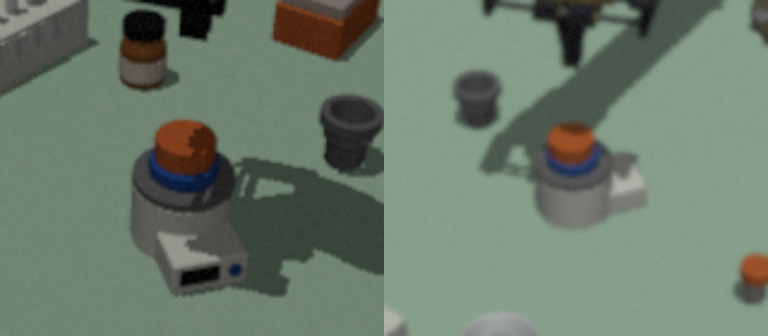

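```bash
python3 -c "
from bench import ctrl
ctrl.close_job()"
```

```text
the job is handed in; nothing more can be done
```

The job is handed in: the blue liner is pressed home in the station's well and the orange-lidded pot is nested in it. It took about 20 s of the 72 s allowed.

I lowered the liner onto the nubs (origin about 34 mm up) and lowered the pot into it until it touched. Then I pressed the middle of the lid with shut fingers. The snap came after about 10 N. At the bottom the push rose to about 51 N at the wrist, more than needed but under the 120 N limit.

Last checks, from pictures taken after the fingers had lifted clear:

| Check | Measured | Expected or limit |
|---|---|---|
| Lid top height | 105.3 mm | 106 mm when fully home |
| Lid tilt | about 0.3° | within 3.5° for the pot |
| Liner rim height | about 84 mm | 84 mm when collar is down |
| Pot centre from station axis | about 3 mm | within 5 mm each, pot to liner and liner to station |
| Spare liner shift | about 1 mm (measurement noise) | within 25 mm |

- **Not measured:** The 3 mm offset is from pot to station. I did not separate it into pot-to-liner and liner-to-station after the press, because the lid hides most of the liner. Just before the press the liner was within 1 mm of the station's axis.
- **Other things on the bench:** I did not re-measure them. The jar, tip box, tube rack and dish looked undisturbed in the later pictures, and the carton was out of view in the last crops.
- **Disagreements:** The scene and side cameras differed by up to 8 mm in x, so I placed everything from the wrist camera. The tool tilt drifted between 0.3° and 2.4° along the way, with no visible effect on the result.

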